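# Present a sample bottle to the code reader and read it

### The job

Stand the green-capped bottle that carries an orange code label upright inside the white ring on the code reader's base plate, turned so that this label squarely faces the dark red window, and let go of it. Then press the blue key on top of the reader fully down and release it, leaving the bottle standing there with its label still facing the window and the other bench things undisturbed.

Things in the scene. Friction and masses are not known exactly. Their poses are not given: they have to be found in the camera images.
- sample: The bottle to be read: 52 mm wide white cylinder (straight wall from 5 to 50 mm height), shoulder to 70 mm, green screw cap 29 mm wide, total height 82 mm; about 0.1 kg, loose, upright. One orange label with black bars on its side, and an orange bar on the cap's top on the label's side. Origin: centre of its underside; z up; own +x points out through the label's middle.
- code (a point): Middle of the orange code label, on the bottle's wall 27 mm out from the bottle's axis and 33 mm above its underside. The direction from the bottle's axis to this point is the direction in which the label faces.
- reader: Code reader, fixed: grey base plate 206 x 94 mm, 4 mm thick; on one end a white housing (84 mm wide, top at 72 mm height), on the other a flat white printed ring 62 mm wide. Origin: ring's centre, at bench height. Own +x points from the ring to the housing, whose front face stands 75 mm from the origin and back face 147 mm; z up.
- ring (a point): Centre of the printed ring, on the top of the base plate (4 mm above the bench): where the bottle's underside centre belongs.
- window (a point): Middle of the dark red window in the housing's front face, 73 mm from the ring's centre along the reader's +x and 37 mm above the bench; the window looks back along the reader's -x towards the ring.
- read_key_top (a point): Middle of the top of the blue push key (26 mm in diameter) in a black collar on top of the reader's housing, 116 mm from the ring's centre along the reader's +x; it moves down with the key.
- read_key (a joint): Travel of the blue key in m: 0 up, 0.006 fully down. A spring pushes it back up; fully down takes about 4 N.
- small_bottle: Bystander: small brown bottle with a white cap and a purple-banded label, 34 mm in diameter, 64 mm high, loose. Origin: centre of its underside. Leave it alone.
- beaker: Bystander: clear glass beaker 71 mm in diameter, 93 mm high, loose, farther back on the left. Origin: centre of its underside. Leave it alone.
- label_roll: Bystander: white label roll 60 mm in diameter, 26 mm high, loose, on the left. Origin: centre of its underside. Leave it alone.
- petri_0: Bystander: petri dish 59 mm in diameter, 14 mm high, loose, at the back. Origin: centre of its underside. Leave it alone.
There are look-alikes about, which are no part of the job. Of the things shaped like the reader, the grey one is meant.

How it is judged:
On the way, in this order (a step that is already met when the one before it is completed fails the run):
1. the bottle stands upright in the ring, its label facing the window, and is let go, with the key still up (horizontal distance between sample and ring below 0.012 m and height (world z) of sample below 0.008 m and angle between sample's own z axis and vertical below 0.1 rad and angle between the x axis of sample and the x axis of reader, either way round below 0.26 rad and horizontal distance between code and window below 0.065 m and contact force between the fingers and sample below 0.05 N and value of joint read_key below 0.002 m), for 0.2 s.
2. the blue key is pressed down while the label faces the window (value of joint read_key above 0.0045 m and horizontal distance between sample and ring below 0.012 m and angle between the x axis of sample and the x axis of reader, either way round below 0.26 rad and horizontal distance between code and window below 0.065 m and contact force between the fingers and sample below 0.05 N), for 0.05 s.
At the end, for the whole second after the job is handed in: The sample bottle stands at rest on the reader's plate, upright within 0.1 rad, its axis within 12 mm of the ring's centre, its label facing the window within 0.26 rad (15 degrees); the blue key was pressed at least 4.5 mm with the bottle so placed and is up again (under 2 mm) (horizontal distance between sample and ring below 0.012 m and height (world z) of sample below 0.008 m and angle between sample's own z axis and vertical below 0.1 rad and angle between the x axis of sample and the x axis of reader, either way round below 0.26 rad and horizontal distance between code and window below 0.065 m and linear speed of sample below 0.02 m/s and value of joint read_key below 0.002 m); the robot touches nothing.
It fails at once if the sample bottle is tipped over (angle between sample's own z axis and vertical above 0.6 rad).
It fails at once if a bystander is pushed more than 30 mm (distance of any of small_bottle, beaker, label_roll, petri_0 from where it was at the start of the episode above 0.03 m).
It also fails if it takes over 45 s, if anything falls off the work surface, if the arm or the gripper's body presses on something with over 40 N, if the wrist force passes 120 N, or if a joint passes its speed limit or range.

### The arm

A 6-joint arm with a two-finger parallel gripper is mounted at the origin on a cart in front of the work surface, level with it; the furniture and walls round the work are solid. World frame = base frame: x ahead of the robot, y to its left, z up, the work surface at z = 0. Lengths are in m, angles in rad, forces in N, time in s.
With the tool pointing down it reaches from about 0.425 to 0.95 m from the base axis. Payload 3.5 kg.
Tool frame: the origin (TCP) lies at the very end of the fingers, on their centre line; the grasp point (between the pads) lies 19 mm behind it; x points along the fingers, z is the direction in which the jaws open and shut, and the axes are right-handed (so a half turn about x gives the same grasp; the last joint's range is limited). The gripper opens to 85 mm and grips with 20 to 120 N. Pads are 22 mm wide; open, the fingers measure 114 mm over their backs; the gripper's body (76 mm by 85 mm) begins 54 mm behind the grasp point. The pads swing forward as they close: fully open they stand 13 mm farther back than shut.
Start: joints at [1.186, 0.286, 1.577, -0, 1.279, -0.15], TCP at [0.157, 0.656, 0.231] pointing down, gripper open.
Joint ranges: [-2.77, 2.77], [-0.9, 2.22], [0.21, 2.48], [-1.53, 4.67], [0.24, 2.81], [-2.84, 2.84]. Speed limits (rad/s): [2.79, 2.79, 3.14, 3.14, 3.14, 3.14].

### API

Orientations are given as a unit quaternion [x, y, z, w].
In Python, from plant import ctrl, cams gives the robot as it stands.
- The arm moves only by the tool play_rows, never from a script. Its argument "rows" is a list of rows, each a list of 3 entries, a list of its own where there are three numbers: the opening in per cent of the stroke, from 0 (shut) to 100 (fully open), then the shift along the tool's x, y, z in units of 0.3 m (1.0 is 0.3 m), then the turn, a rotation vector about the tool's x, y, z in units of pi/2 rad (1.0 is pi/2 rad). A call has 1 to 10 rows; each row is the pose to reach, as a shift and turn from the pose commanded when the call began, along the tool's axes at that moment; what a row does not reach only later rows make up. A row lasts 1/12 s, in which the tool goes at most 41.7 mm and 7.16 degrees, less where a joint would pass 70% of its speed; a pose out of reach is approached as far as the arm can. A call with a number of a shift or a turn outside -1 to 1 is refused whole. A call with a gripper value outside its range is refused whole. The fingers move at their own pace and stop on an object; "force" is the grip in N (left out, the last holds). Time passes only in rows, so rows that repeat a pose let the fingers close. It gives the time, the measured TCP pose, the force and the opening at its end, in the units of the state.
- ctrl.get_state(): the state, without advancing time (a new reading comes with each control period).
- cams.read_camera(name): name is "scene" or "side" or "wrist"; returns a dict with "color" (480x640x3 uint8, red, green, blue), "fx", "fy", "cx", "cy" (pixels), "view" (4x4, takes a point from world to camera coordinates). Camera axes: x right, y down, z forward; pixel columns grow to the right and rows downward; lengths in m; the calibration is good to about 2 mm. A picture is of the moment at which its call begins. There is no depth.
- ctrl.sign_off(): hands the job in, once; it reports no verdict.
The state is a dict: "time": time; "qpos": joint angles; "dq": joint speeds; "joint_efforts": joint torques, N m; "eef_pos": TCP position; "tcp_rot": TCP orientation; "contact_force": force on the tool from outside, world axes, zero at the start; "wrist_torque": the same for the moment, N m; "opening": opening from 0.0 (shut) to 1.0 (fully open).
Only numpy, scipy, OpenCV 4.12 (cv2) and the standard library are available. Lean on these libraries where they do the work, as an engineer would, in place of code of your own. Each camera call takes 0.05 s, during which the arm holds its last target. There are 200 camera calls.

## Working session

There is one attempt and no reset: what is moved stays moved. The work goes in short steps, Python scripts to look and compute and a tool call to move; the robot and the scene stay as the last step left them, time stands still between calls to the robot, and variables do not carry over. Pictures are saved under pics/ and viewed, about 8 in all and at most 12, crops included, and the job is handed in when it is done.

Besides the shell and the picture viewer there is one more tool, called after "Emit:" as name([rows], argument=value, ...), one row to a line, values as JSON. play_rows: Moves the arm, as the interface text tells. Shifts and turns lie within -1 to 1; 1 stands for 0.3 m of shift or pi/2 rad of turn. Its arguments: {"type":"object","properties":{"rows":{"type":"array"},"force":{"type":"number"}},"required":["rows"]}

```bash
ls; mkdir -p pics
cat > h.py <<'E'
import numpy as np, cv2
from plant import ctrl, cams
from scipy.spatial.transform import Rotation as R
def shot(n,f=None):
    c=cams.read_camera(n)
    if f: cv2.imwrite(f,cv2.cvtColor(c['color'],cv2.COLOR_RGB2BGR))
    return c
def ray(c,u,v,z):
    V=np.array(c['view']);Rm=V[:3,:3];t=V[:3,3]
    o=-Rm.T@t; d=Rm.T@np.array([(u-c['cx'])/c['fx'],(v-c['cy'])/c['fy'],1])
    return o+d*(z-o[2])/d[2]
def proj(c,p):
    V=np.array(c['view']);q=V[:3,:3]@np.array(p)+V[:3,3]
    return np.array([c['fx']*q[0]/q[2]+c['cx'],c['fy']*q[1]/q[2]+c['cy']])
E
python3 - <<'E'
from h import *
for n in ['scene','side']:
    c=shot(n,f'pics/{n}0.png'); V=np.array(c['view']); print(n,c['fx'],-V[:3,:3].T@V[:3,3])
s=ctrl.get_state();print(s['time'],s['eef_pos'],s['tcp_rot'],R.from_quat(s['tcp_rot']).as_matrix().round(3))
E
```

```text
pics
scene 461.09176481202564 [0.32242423 0.60025518 0.7444732 ]
side 453.9639627721539 [ 0.48684377 -0.42274493  0.94531145]
0.1 [0.15675709 0.65592617 0.23003823] [-0.43837158  0.55579289  0.43762364  0.55444583] [[-0.001 -0.973  0.233]
 [-0.002  0.233  0.973]
 [-1.     0.    -0.002]]
```

View pics/scene0.png

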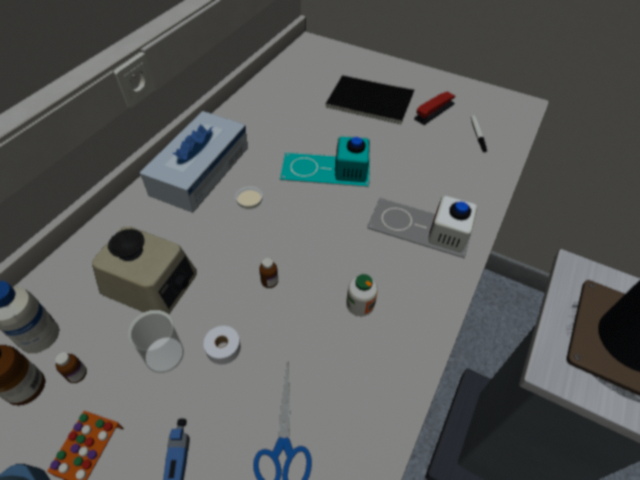

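View pics/side0.png

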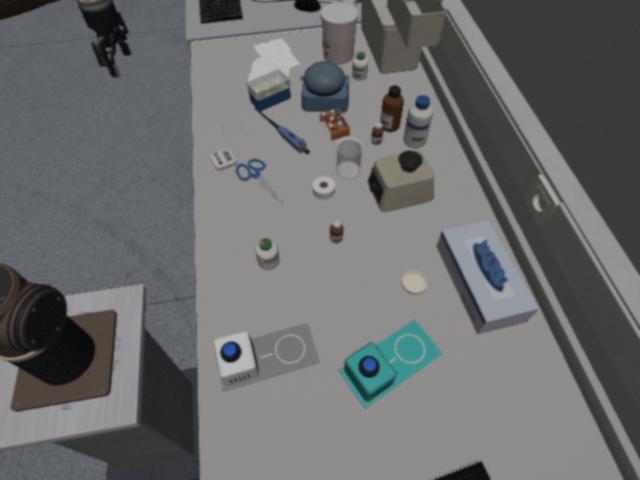

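The scene view shows the sample at (362,294), the grey reader's ring at (397,219) and its key at (460,209). In the side view they are at (267,250), (290,349) and (231,351). The teal reader is a decoy. Next I'll measure them by colour mask.

```bash
cat >> h.py <<'E'
def blob(c,box,lo,hi):
    x0,y0,x1,y1=box
    hsv=cv2.cvtColor(c['color'],cv2.COLOR_RGB2HSV)[y0:y1,x0:x1]
    m=cv2.inRange(hsv,np.array(lo),np.array(hi)); v,u=np.nonzero(m)
    return u+x0,v+y0,m
def tri(cs,uvs):
    A=[];b=[]
    for c,(u,v) in zip(cs,uvs):
        V=np.array(c['view']);Rm=V[:3,:3];o=-Rm.T@V[:3,3]
        d=Rm.T@np.array([(u-c['cx'])/c['fx'],(v-c['cy'])/c['fy'],1]);d/=np.linalg.norm(d)
        P=np.eye(3)-np.outer(d,d);A.append(P);b.append(P@o)
    return np.linalg.lstsq(np.vstack(A),np.hstack(b),rcond=None)[0]
E
python3 - <<'E'
from h import *
B={'scene':dict(bot=(340,265,385,320),key=(440,192,480,225),ring=(376,203,420,238)),
   'side':dict(bot=(250,230,285,270),key=(215,335,245,368),ring=(268,328,312,370))}
cs={n:shot(n) for n in B}; out={}
tiles=[]
for n,c in cs.items():
    for k,lo,hi in [('green',(50,90,20),(95,255,255)),('orange',(5,140,90),(22,255,255)),('blue',(108,120,40),(130,255,255))]:
        u,v,m=blob(c,B[n]['key' if k=='blue' else 'bot'],lo,hi)
        out[n,k]=(u.mean(),v.mean()) if len(u) else None
        print(n,k,len(u),out[n,k],(u.min(),u.max(),v.min(),v.max()) if len(u) else '')
    x0,y0,x1,y1=B[n]['ring']; g=cv2.cvtColor(c['color'],cv2.COLOR_RGB2GRAY)[y0:y1,x0:x1].astype(int)
    b=cv2.medianBlur(g.astype(np.uint8),21).astype(int)
    v,u=np.nonzero(g-b>12); P=np.array([ray(c,a+x0,d+y0,.004)[:2] for a,d in zip(u,v)])
    ctr=np.median(P,0)
    for _ in range(15):
        r=np.hypot(*(P-ctr).T); s=abs(r-.029)<.006
        Q=P[s]; sol=np.linalg.lstsq(np.c_[2*Q,np.ones(len(Q))],(Q**2).sum(1),rcond=None)[0]; ctr=sol[:2]
    print(n,'ring',ctr,np.sqrt(sol[2]+ctr@ctr),s.sum(),len(P))
    for k in('bot','key'):
        x0,y0,x1,y1=B[n][k]; tiles.append(cv2.resize(c['color'][y0-5:y1+5,x0-5:x1+5],(390,290),interpolation=cv2.INTER_CUBIC))
C=list(cs.values())
for k in('green','orange','blue'):
    if all(out[n,k] for n in B): print(k,tri(C,[out[n,k] for n in B]))
cv2.imwrite('pics/t.png',cv2.cvtColor(np.vstack([np.hstack(tiles[:2]),np.hstack(tiles[2:])]),cv2.COLOR_RGB2BGR))
E
```

```text
scene green 144 (np.float64(362.3125), np.float64(281.5)) (np.int64(352), np.int64(371), np.int64(275), np.int64(301))
scene orange 24 (np.float64(368.4583333333333), np.float64(284.5416666666667)) (np.int64(366), np.int64(371), np.int64(281), np.int64(302))
scene blue 139 (np.float64(461.31654676258995), np.float64(207.3884892086331)) (np.int64(455), np.int64(468), np.int64(202), np.int64(213))
scene ring [ 0.47106147 -0.06549104] 0.03114231365839735 196 219
side green 54 (np.float64(265.94444444444446), np.float64(244.2962962962963)) (np.int64(261), np.int64(269), np.int64(240), np.int64(248))
side orange 6 (np.float64(261.0), np.float64(242.5)) (np.int64(260), np.int64(262), np.int64(242), np.int64(243))
side blue 179 (np.float64(229.62569832402235), np.float64(349.81564245810057)) (np.int64(222), np.int64(237), np.int64(343), np.int64(357))
side ring [ 0.46978927 -0.06450582] 0.031038519520518754 229 252
green [0.45147861 0.16364817 0.07533813]
orange [0.4399083  0.16726548 0.07987995]
blue [ 0.35490616 -0.07868477  0.08779861]
```

View pics/t.png

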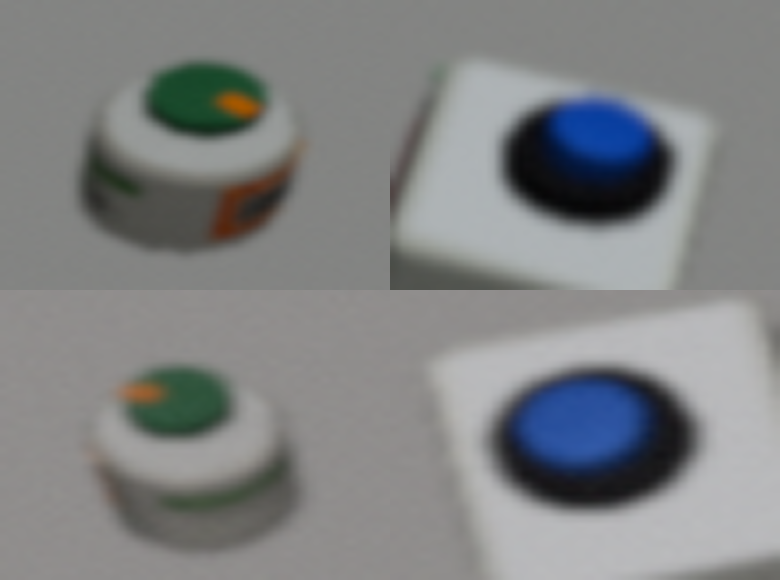

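Emit:
play_rows([
  [100,[0,-0.9,-0.92],[0,0,0]],
  [100,[0,-0.9,-0.92],[0,0,0]],
  [100,[0,-0.9,-0.92],[0,0,0]],
  [100,[0,-0.9,-0.92],[0,0,0]],
  [100,[0,-0.9,-0.92],[0,0,0]],
  [100,[0,-0.9,-0.92],[0,0,0]],
  [100,[0,-0.9,-0.92],[0,0,0]],
  [100,[0,-0.9,-0.92],[0,0,0]],
  [100,[0,-0.9,-0.92],[0,0,0]],
  [100,[0,-0.9,-0.92],[0,0,0]],
])

```text
time: 1.03
eef_pos: [0.3574, 0.3214, 0.2313]
tcp_rot: [-0.438, 0.556, 0.436, 0.556]
contact_force: [-0.6, 0.5, 0.2]
opening: 1.004
```

Emit:
play_rows([
  [100,[0,-0.437,-0.447],[0,0,0]],
  [100,[0,-0.437,-0.447],[0,0,0]],
  [100,[0,-0.437,-0.447],[0,0,0]],
  [100,[0,-0.437,-0.447],[0,0,0]],
  [100,[0,-0.437,-0.447],[0,0,0]],
  [100,[0,-0.437,-0.447],[0,0,0]],
  [100,[0,-0.437,-0.447],[0,0,0]],
])

```text
time: 1.62
eef_pos: [0.4519, 0.1638, 0.2312]
tcp_rot: [-0.437, 0.556, 0.438, 0.556]
contact_force: [0.5, 0.9, -0.5]
opening: 1.0
```

Run:
```python
from h import *
c=shot('wrist','pics/w1.png'); V=np.array(c['view']); print(c['fx'],-V[:3,:3].T@V[:3,3],V[:3,:3].T[:,2])
s=ctrl.get_state();print(s['time'],s['eef_pos'],R.from_quat(s['tcp_rot']).as_matrix().round(3),s['qpos'])
print(proj(c,[.4515,.164,.082]))
```

```text
331.1606263755812 [0.37839223 0.18178369 0.37433323] [ 0.28161368 -0.06862357 -0.95707081]
1.6667 [0.4514316  0.16458439 0.23110768] [[-0.001 -0.972  0.233]
 [ 0.001  0.233  0.972]
 [-1.     0.001  0.   ]] [ 1.37672733e-01 -1.53538184e-01  2.04068204e+00  7.31770663e-04
  1.25519042e+00 -1.19780545e+00]
[329.41518925 218.80610747]
```

View pics/w1.png

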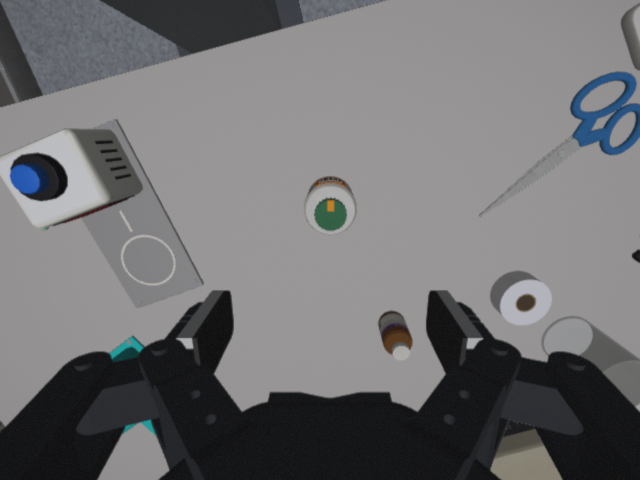

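The wrist view shows the cap at (330,214) with its orange bar at (331,206), so the label faces the robot. The ring is at (148,260) and the small bottle at (395,335). I'll measure from this view.

Run:
```python
from h import *
c=shot('wrist')
box=(300,170,362,240)
u,v,m=blob(c,box,(50,90,20),(95,255,255)); uo,vo,mo=blob(c,box,(8,140,120),(25,255,255))
s=vo>198; uo,vo=uo[s],vo[s]
cn=max(cv2.findContours(cv2.morphologyEx(m|mo*0,cv2.MORPH_CLOSE,np.ones((9,9))),0,1)[0],key=cv2.contourArea)
P=np.array([ray(c,*p[0],.082)[:2] for p in cn]); 
# circle through cap-top outline
sol=np.linalg.lstsq(np.c_[2*P,np.ones(len(P))],(P**2).sum(1),rcond=None)[0];ctr=sol[:2]
o=ray(c,uo.mean(),vo.mean(),.082)[:2]
print('cap',ctr,np.sqrt(sol[2]+ctr@ctr),'bar',o,len(uo),'yaw',np.degrees(np.arctan2(*(o-ctr)[::-1])))
B=np.array([ray(c,a,b,.082)[:2] for a,b in zip(uo,vo)]);w,E=np.linalg.eigh(np.cov(B.T));print('bar axis',np.degrees(np.arctan2(E[1,1],E[0,1])),w**.5)
g=cv2.cvtColor(c['color'],cv2.COLOR_RGB2GRAY)[225:295,112:185]; d=g.astype(int)-cv2.medianBlur(g,31)
v,u=np.nonzero(d>15);P=np.array([ray(c,a+112,b+225,.004)[:2] for a,b in zip(u,v)]);ctr=np.array([.4704,-.065])
for _ in range(15):
    r=np.hypot(*(P-ctr).T);Q=P[abs(r-.03)<.006];sol=np.linalg.lstsq(np.c_[2*Q,np.ones(len(Q))],(Q**2).sum(1),rcond=None)[0];ctr=sol[:2]
print('ring',ctr,np.sqrt(sol[2]+ctr@ctr))
u,v,m=blob(c,(5,140,70,210),(105,150,60),(130,255,255));print('key',ray(c,u.mean(),v.mean(),.086),len(u))
print('small',ray(c,401,353,.064))
```

```text
cap [ 0.2587471  -0.03201644] 0.011196589783992386 bar [0.4394359  0.16766017] 66 yaw 47.857828857047814
bar axis 166.5008459442134 [0.00154907 0.00292528]
ring [ 0.46971524 -0.06429721] 0.0311694511708476
key [ 0.35384475 -0.08049175  0.086     ] 907
small [0.62189348 0.20471902 0.064     ]
```

Run:
```python
from h import *
c=shot('wrist')
u,v,m=blob(c,(305,190,358,240),(50,60,15),(95,255,255)); uo,vo,mo=blob(c,(305,199,358,240),(8,140,120),(25,255,255))
p=np.c_[np.r_[u,uo],np.r_[v,vo]].astype(np.float32)
h=cv2.convexHull(p)[:,0]; P=np.array([ray(c,*q,.082)[:2] for q in h])
sol=np.linalg.lstsq(np.c_[2*P,np.ones(len(P))],(P**2).sum(1),rcond=None)[0];ctr=sol[:2]
B=np.array([ray(c,a,b,.082)[:2] for a,b in zip(uo,vo)]);o=B.mean(0)
print(ctr,np.sqrt(sol[2]+ctr@ctr),np.abs(np.hypot(*(P-ctr).T)-.0145).max(),o,np.degrees(np.arctan2(*(o-ctr)[::-1])))
# label on wall (orange, lower in height) centre
ul,vl,_=blob(c,(300,170,362,197),(3,100,60),(25,255,255));print(len(ul),ul.min(),ul.max(),ul.mean(),vl.mean())
l=ray(c,ul.mean(),vl.mean(),.04)[:2];print(l,np.degrees(np.arctan2(*(l-ctr)[::-1])))
```

```text
[0.44762727 0.16553301] 0.014396091223408071 0.0004638677708888716 [0.43952624 0.16758333] 165.79706490947626
69 314 344 328.3333333333333 183.8840579710145
[0.42560317 0.17015264] 168.15374729451938
```

Emit:
play_rows([
  [100,[0.1,0.014,0.001],[0,0,0]],
  [100,[0.22,0.014,0.001],[0,0,0]],
  [100,[0.34,0.014,0.001],[0,0,0]],
  [100,[0.46,0.014,0.001],[0,0,0]],
  [100,[0.58,0.014,0.001],[0,0,0]],
  [100,[0.65,0.014,0.001],[0,0,0]],
  [100,[0.697,0.014,0.001],[0,0,0]],
  [100,[0.697,0.014,0.001],[0,0,0]],
], force=35)

```text
time: 2.43
eef_pos: [0.4439, 0.1664, 0.0187]
tcp_rot: [-0.437, 0.557, 0.44, 0.552]
contact_force: [-0.3, -0.8, 0.6]
opening: 0.998
```

Emit:
play_rows([
  [55,[0,0,0],[0,0,0]],
  [55,[0,0,0],[0,0,0]],
  [55,[0,0,0],[0,0,0]],
  [0,[0,0,0],[0,0,0]],
  [0,[0,0,0],[0,0,0]],
  [0,[0,0,0],[0,0,0]],
  [0,[0,0,0],[0,0,0]],
  [0,[0,0,0],[0,0,0]],
  [0,[0,0,0],[0,0,0]],
])

```text
time: 3.18
eef_pos: [0.4491, 0.166, 0.0242]
tcp_rot: [-0.438, 0.554, 0.438, 0.556]
contact_force: [-1.4, -0.1, 6.6]
opening: 0.592
```

Emit:
play_rows([
  [0,[-0.1,0,0],[0,0,0]],
  [0,[-0.2,0,0],[0,0,0]],
  [0,[-0.267,0,0],[0,0,0]],
  [0,[-0.267,-0.035,-0.1],[-0.04,0,0]],
  [0,[-0.267,-0.07,-0.2],[-0.08,0,0]],
  [0,[-0.267,-0.104,-0.3],[-0.12,0,0]],
  [0,[-0.267,-0.138,-0.4],[-0.16,0,0]],
  [0,[-0.267,-0.172,-0.5],[-0.2,0,0]],
  [0,[-0.267,-0.207,-0.6],[-0.233,0,0]],
  [0,[-0.267,-0.24,-0.695],[-0.233,0,0]],
])

```text
time: 4.02
eef_pos: [0.4691, -0.0557, 0.1027]
tcp_rot: [0.532, -0.466, -0.532, -0.466]
contact_force: [0.5, 0.7, -1.2]
opening: 0.587
```

Run:
```python
from h import *
T=[]
for n in ['scene','side','wrist']:
    c=shot(n); p=proj(c,[.46,-.06,.1]).astype(int); print(n,p)
    x0=max(p[0]-75,0);y0=max(p[1]-60,0)
    if n=='wrist': x0,y0,w,h=100,60,440,330
    else: w,h=160,120
    T.append(cv2.resize(c['color'][y0:y0+h,x0:x0+w],(400,300),interpolation=cv2.INTER_CUBIC))
T.append(T[0]*0)
cv2.imwrite('pics/h1.png',cv2.cvtColor(np.vstack([np.hstack(T[:2]),np.hstack(T[2:])]),cv2.COLOR_RGB2BGR))
for i in range(3):
    s=ctrl.get_state();print(s['eef_pos'],np.degrees(R.from_quat(s['tcp_rot']).as_matrix()[:,2]@np.eye(3)).round(1),s['contact_force'],s['opening'])
```

```text
scene [408 189]
side [281 329]
wrist [325 274]
[ 0.46945248 -0.05573648  0.10277419] [-7.3 56.8 -0. ] [-0.73303763  0.16675903 -1.13983456] 0.5903924270456442
[ 0.46945248 -0.05573648  0.10277419] [-7.3 56.8 -0. ] [-0.73303763  0.16675903 -1.13983456] 0.5903924270456442
[ 0.46945248 -0.05573648  0.10277419] [-7.3 56.8 -0. ] [-0.73303763  0.16675903 -1.13983456] 0.5903924270456442
```

View pics/h1.png

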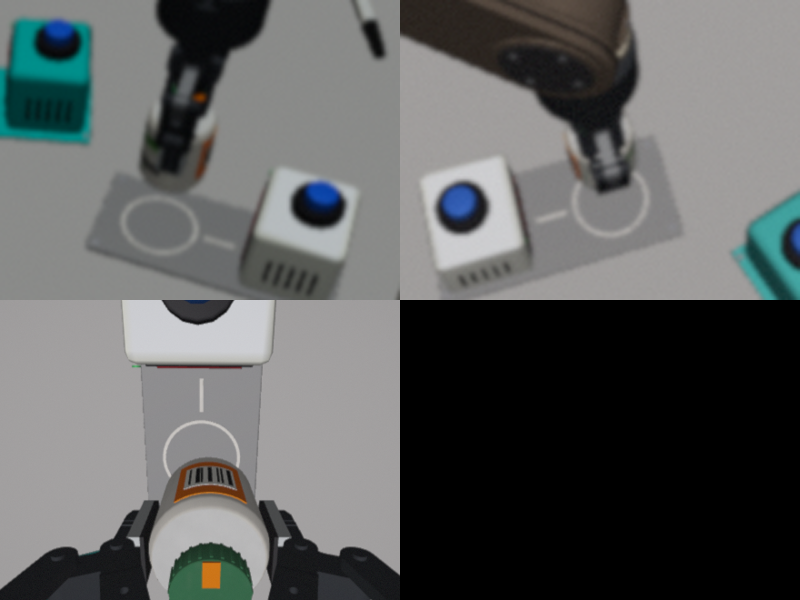

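The wrist view shows the label square to the window and the bottle firmly held, with a few mm of lateral shift still to go. I'll measure the bottle in the hand.

Run:
```python
from h import *
c=shot('wrist'); s=ctrl.get_state(); M=R.from_quat(s['tcp_rot']).as_matrix(); t=np.array(s['eef_pos'])
u,v,m=blob(c,(250,310,420,480),(50,60,15),(95,255,255)); 
cols=[];
uo,vo,_=blob(c,(250,330,420,400),(8,140,120),(25,255,255)); print('bar px',uo.mean(),vo.mean(),len(uo))
bar=ray(c,uo.mean(),vo.mean(),t[2]+.06); print('bar',bar,'rel tool',M.T@(bar-t))
ul,vl,_=blob(c,(250,220,420,295),(3,100,60),(25,255,255)); r=cv2.minAreaRect(np.c_[ul,vl].astype(np.float32)); print(r)
lab=ray(c,*r[0],t[2]-.022+.033);print('label',lab,'rel tool',M.T@(lab-t))
g=cv2.cvtColor(c['color'],cv2.COLOR_RGB2GRAY); x0,y0=270,180
g=g[y0:240,x0:375]; d=g.astype(int)-cv2.medianBlur(g,31); vv,uu=np.nonzero(d>20)
P=np.array([ray(c,a+x0,b+y0,.004)[:2] for a,b in zip(uu,vv)]);ctr=np.array([.470,-.065])
for _ in range(15):
    q=np.hypot(*(P-ctr).T);Q=P[abs(q-.03)<.006];sol=np.linalg.lstsq(np.c_[2*Q,np.ones(len(Q))],(Q**2).sum(1),rcond=None)[0];ctr=sol[:2]
print('ring',ctr,np.sqrt(sol[2]+ctr@ctr),len(Q)); 
L=P[np.hypot(*(P-ctr).T)>.036]; L=L[np.hypot(*(L-ctr).T)<.07]
print('line yaw',np.degrees(np.arctan2(*(L.mean(0)-ctr)[::-1]))%360,len(L)); print('tool -y yaw', np.degrees(np.arctan2(M[1,1],M[0,1]))%360)
```

```text
bar px 331.84238178633973 362.4063047285464 571
bar [ 0.45948587 -0.05548791  0.16246716] rel tool [-0.06000185  0.00962711  0.00027786]
((331.2828369140625, 260.2244873046875), (80.01921844482422, 44.5936393737793), 0.7440592050552368)
label [ 0.44632033 -0.05713547  0.11346716] rel tool [-0.01100449  0.02290501  0.00032231]
ring [ 0.46978221 -0.06350039] 0.031118799678028143 530
line yaw 186.66559303212117 16
tool -y yaw 187.38394478326984
```

Emit:
play_rows([
  [0,[0,0.001,-0.032],[0,0,0]],
  [0,[0.08,0.001,-0.032],[0,0,0]],
  [0,[0.16,0.001,-0.032],[0,0,0]],
  [0,[0.21,0.001,-0.032],[0,0,0]],
  [0,[0.235,0.001,-0.032],[0,0,0]],
  [0,[0.25,0.001,-0.032],[0,0,0]],
  [0,[0.25,0.001,-0.032],[0,0,0]],
  [0,[0.25,0.001,-0.032],[0,0,0]],
])

```text
time: 4.88
eef_pos: [0.4711, -0.0633, 0.0283]
tcp_rot: [0.533, -0.466, -0.531, -0.466]
contact_force: [-0.2, 0.6, 0.8]
opening: 0.594
```

Run:
```python
from h import *
T=[]
for n in ['scene','side','wrist']:
    c=shot(n); p=proj(c,[.46,-.06,.06]).astype(int)
    x0=max(p[0]-65,0);y0=max(p[1]-60,0)
    if n=='wrist': x0,y0,w,h=100,60,440,330
    else: w,h=140,105
    T.append(cv2.resize(c['color'][y0:y0+h,x0:x0+w],(400,300),interpolation=cv2.INTER_CUBIC))
T.append(T[0]*0)
cv2.imwrite('pics/h2.png',cv2.cvtColor(np.vstack([np.hstack(T[:2]),np.hstack(T[2:])]),cv2.COLOR_RGB2BGR))
s=ctrl.get_state();print(s['eef_pos'],s['contact_force'],s['opening'])
```

```text
[ 0.47103228 -0.06333442  0.0282363 ] [-0.37628133  2.00927705  2.95283983] 0.594547437516646
```

View pics/h2.png

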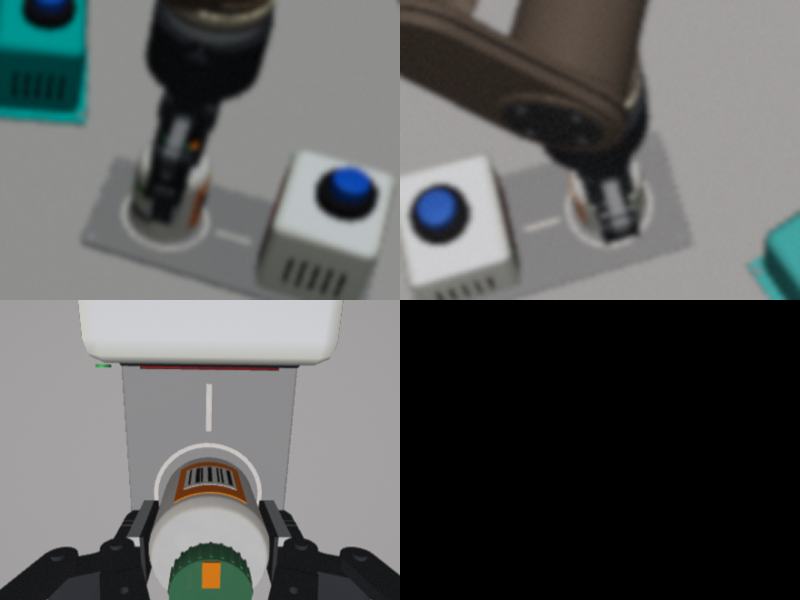

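The bottle is centred in the ring with its label on the window axis. Now I'll release it and rise.

Emit:
play_rows([
  [0,[0.003,0,0],[0,0,0]],
  [62,[0.003,0,0],[0,0,0]],
  [66,[0.003,0,0],[0,0,0]],
  [75,[0.003,0,0],[0,0,0]],
  [90,[0.003,0,0],[0,0,0]],
  [95,[0.003,0,0],[0,0,0]],
  [95,[0.003,0,0],[0,0,0]],
  [95,[-0.04,0,0],[0,0,0]],
  [95,[-0.12,0,0],[0,0,0]],
  [95,[-0.22,0,0],[0,0,0]],
])

```text
time: 5.87
eef_pos: [0.4681, -0.0629, 0.0918]
tcp_rot: [-0.53, 0.467, 0.534, 0.465]
contact_force: [1.4, 0.4, 0.3]
opening: 0.951
```

Emit:
play_rows([
  [95,[-0.1,0,0],[0,0,0]],
  [95,[-0.2,0,0],[0,0,0]],
  [95,[-0.3,0,0],[0,0,0]],
  [95,[-0.37,0,0],[0,0,0]],
  [95,[-0.37,0,0],[0,0,0]],
  [95,[-0.37,0,0],[0,0,0]],
])

```text
time: 6.37
eef_pos: [0.4709, -0.0638, 0.2057]
tcp_rot: [0.533, -0.466, -0.531, -0.467]
contact_force: [0.3, -0.1, -1.2]
opening: 0.948
```

Run:
```python
from h import *
c=shot('wrist','pics/w3.png'); s=ctrl.get_state(); print(s['time'],s['eef_pos'],s['qpos'],s['contact_force'])
for k,p in dict(cap=[.470,-.0645,.086],key=[.3545,-.0790,.087]).items(): print(k,proj(c,p))
```

```text
6.4167 [ 0.46985138 -0.06343666  0.20386675] [-3.48641238e-01 -1.43273212e-01  2.08286043e+00 -3.88027991e-05
  1.20229744e+00 -2.05057445e+00] [ 0.05505783  0.2994962  -1.23230152]
cap [328.05265375 226.47357778]
key [328.8478845  71.0769439]
```

View pics/w3.png

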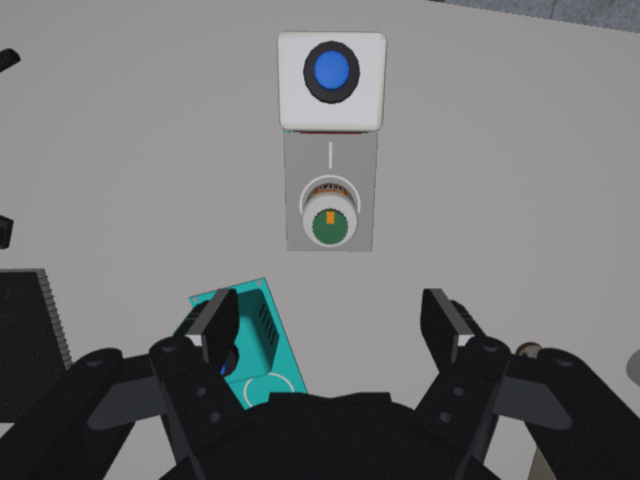

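The bottle stands free at (330,226), matching the predicted (328,226), with its label toward the window. The key is at (332,70), predicted (329,71). The key lies inside the vertical-tool reach limit, so I'll shut the fingers, align the tool radially and tilt it inward.

Emit:
play_rows([
  [0,[0,0,0],[0.07,0,0]],
  [0,[0,0,0],[0.14,0,0]],
  [0,[0,0,0],[0.222,0,0]],
  [0,[0,0,0],[0.222,0,0]],
  [0,[0,0,0],[0.222,0,0]],
  [0,[0,0,0],[0.222,0,0]],
])

```text
time: 6.92
eef_pos: [0.4695, -0.0633, 0.203]
tcp_rot: [-0.443, 0.551, 0.444, 0.55]
contact_force: [-0.3, -0.2, -0.1]
opening: 0.096
```

Emit:
play_rows([
  [0,[0,0.03,-0.01],[0,0,0.07]],
  [0,[0,0.08,-0.03],[0,0,0.14]],
  [0,[0,0.15,-0.05],[0,0,0.21]],
  [0,[0,0.23,-0.08],[0,0,0.28]],
  [0,[0,0.31,-0.11],[0,0,0.333]],
  [0,[0,0.385,-0.132],[0,0,0.333]],
  [0,[0,0.385,-0.132],[0,0,0.333]],
  [0,[0,0.385,-0.132],[0,0,0.333]],
  [0,[0,0.385,-0.132],[0,0,0.333]],
])

```text
time: 7.67
eef_pos: [0.3493, -0.0773, 0.2044]
tcp_rot: [-0.286, 0.647, 0.57, 0.418]
contact_force: [0.0, -0.7, 0.0]
opening: 0.002
```

Run:
```python
from h import *
for i in range(4):
    shot('wrist') if i else 0
    s=ctrl.get_state(); print(s['eef_pos'],s['contact_force'].__repr__()[:60])
print(s['time'],s['qpos'],R.from_quat(s['tcp_rot']).as_matrix().round(3),s['opening'])
```

```text
[ 0.34930766 -0.07731481  0.20443745] array([ 0.04877798, -0.71574416,  0.01125986])
[ 0.34953203 -0.07733424  0.20461587] array([ 0.35867341, -0.96897035,  0.0781133 ])
[ 0.34962274 -0.07734381  0.20469687] array([-0.89085791,  0.22800859,  0.54397905])
[ 0.34957986 -0.07731611  0.20465927] array([0.48905539, 0.40858054, 0.45213547])
7.8167 [-0.42820357 -0.08680628  2.09439787 -0.10508846  1.6457637  -1.76276205] [[-0.487 -0.847  0.215]
 [ 0.107  0.186  0.977]
 [-0.867  0.498  0.   ]] 0.0005788331481029807
```

Emit:
play_rows([
  [0,[0.07,-0.04,0],[0,0,0]],
  [0,[0.14,-0.08,0],[0,0,0]],
  [0,[0.21,-0.12,0],[0,0,0]],
  [0,[0.26,-0.15,0],[0,0,0]],
  [0,[0.288,-0.165,0],[0,0,0]],
  [0,[0.288,-0.165,0],[0,0,0]],
  [0,[0.288,-0.165,0],[0,0,0]],
])

```text
time: 8.4
eef_pos: [0.3489, -0.0772, 0.105]
tcp_rot: [-0.285, 0.647, 0.57, 0.418]
contact_force: [0.3, -0.4, 0.7]
opening: -0.001
```

Run:
```python
from h import *
T=[]
for n in ['scene','side','wrist']:
    c=shot(n); p=proj(c,[.39,-.075,.08]).astype(int)
    x0=max(p[0]-65,0);y0=max(p[1]-55,0)
    if n=='wrist': x0,y0,w,h=0,0,640,480
    else: w,h=132,99
    T.append(cv2.resize(c['color'][y0:y0+h,x0:x0+w],(400,300),interpolation=cv2.INTER_CUBIC))
T.append(T[0]*0)
cv2.imwrite('pics/p1.png',cv2.cvtColor(np.vstack([np.hstack(T[:2]),np.hstack(T[2:])]),cv2.COLOR_RGB2BGR))
s=ctrl.get_state();print(s['time'],s['eef_pos'],s['contact_force'],s['qpos'])
```

```text
8.55 [ 0.34965474 -0.07762609  0.10596462] [-0.65957624  0.94861724 -0.01660948] [-0.42876479  0.05873817  2.15618259 -0.10594848  1.43793244 -1.74054694]
```

View pics/p1.png

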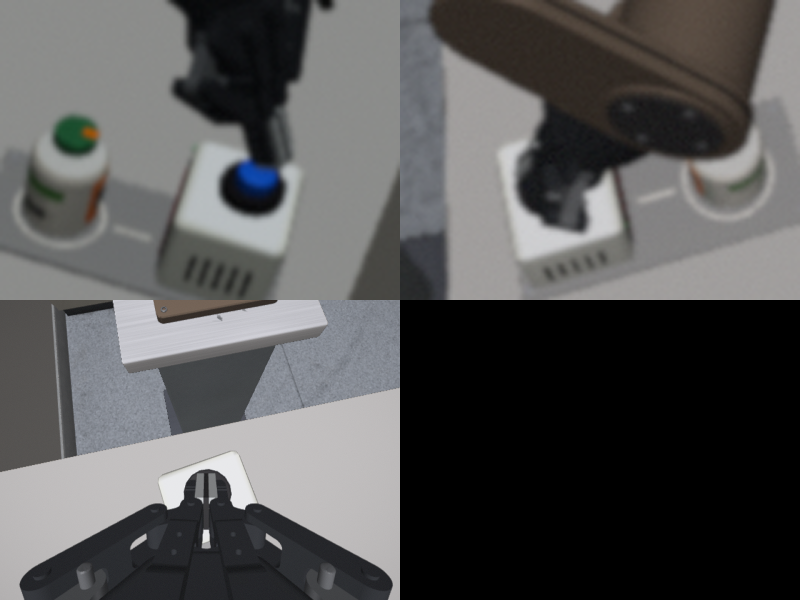

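The tip hangs over the key and is clear of the bottle. I'll descend in small steps while watching the force.

Emit:
play_rows([
  [0,[0.01,-0.006,0],[0,0,0]],
  [0,[0.02,-0.0115,0],[0,0,0]],
  [0,[0.03,-0.017,0],[0,0,0]],
  [0,[0.035,-0.02,0],[0,0,0]],
  [0,[0.035,-0.02,0],[0,0,0]],
])

```text
time: 8.97
eef_pos: [0.3491, -0.0775, 0.0929]
tcp_rot: [-0.286, 0.647, 0.57, 0.418]
contact_force: [0.7, -1.1, 3.3]
opening: 0.002
```

Emit:
play_rows([
  [0,[0.003,-0.0017,0],[0,0,0]],
  [0,[0.006,-0.0033,0],[0,0,0]],
  [0,[0.009,-0.005,0],[0,0,0]],
  [0,[0.0115,-0.0066,0],[0,0,0]],
  [0,[0.0115,-0.0066,0],[0,0,0]],
])

```text
time: 9.38
eef_pos: [0.3492, -0.0775, 0.0914]
tcp_rot: [-0.285, 0.647, 0.571, 0.418]
contact_force: [-0.1, 0.8, 13.9]
opening: 0.001
```

Run:
```python
from h import *
T=[]
for n in ['scene','side']:
    c=shot(n); p=proj(c,[.355,-.079,.085]).astype(int); x0,y0=p[0]-32,p[1]-30
    T.append(cv2.resize(c['color'][y0:y0+50,x0:x0+64],(400,312),interpolation=cv2.INTER_CUBIC))
    u,v,m=blob(c,(p[0]-20,p[1]-16,p[0]+20,p[1]+20),(108,120,40),(130,255,255)); print(n,len(u),u.mean() if len(u) else 0,v.mean() if len(u) else 0,(u.min(),u.max(),v.min(),v.max()) if len(u) else '')
cv2.imwrite('pics/p2.png',cv2.cvtColor(np.hstack(T),cv2.COLOR_RGB2BGR))
s=ctrl.get_state();print(s['eef_pos'],s['contact_force'])
```

```text
scene 94 459.75531914893617 209.59574468085106 (np.int64(454), np.int64(467), np.int64(204), np.int64(214))
side 0 0 0 
[ 0.34925348 -0.07753937  0.09138188] [-0.12085598  1.5666172  14.91372551]
```

View pics/p2.png

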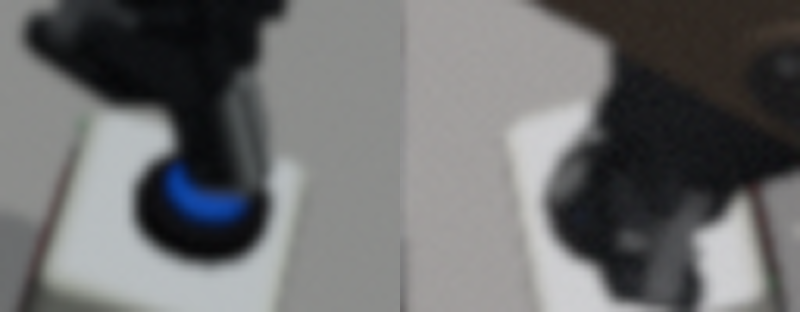

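Run:
```python
from h import *
c=shot('scene'); th=np.linspace(0,6.28,90)
for z in (.076,.079,.082,.085,.088,.091):
    q=np.array([proj(c,[.3545+.013*np.cos(t),-.079+.013*np.sin(t),z]) for t in th]); print(z,q[:,0].min().round(1),q[:,0].max().round(1),q[:,1].min().round(1),q[:,1].max().round(1))
for f,im in (('before',cv2.cvtColor(cv2.imread('pics/scene0.png'),cv2.COLOR_BGR2RGB)),('now',c['color'])):
    print(f);print(im[202:220,456:464:2,2].T)
```

```text
0.076 453.3 466.8 206.6 216.4
0.079 453.7 467.2 205.6 215.4
0.082 454.0 467.6 204.5 214.4
0.085 454.4 468.1 203.5 213.3
0.088 454.8 468.5 202.4 212.3
0.091 455.2 468.9 201.4 211.2
before
[[122 116 126 129 121 100  76  59  48  41  30  22  17  14  10  17  53 105]
 [155 156 158 160 160 152 133 105  75  58  47  35  23  17  13   9  24  69]
 [160 158 161 161 162 164 158 137 103  74  58  43  28  18  12   9  18  55]
 [159 158 159 160 162 163 162 150 122  86  62  45  32  19  13  10  17  54]]
now
[[ 56  52  80 113 136 149 150 138 111  76  45  27  19  15  10  20  57 114]
 [ 15  18  28  41  63 100 137 159 159 135  95  54  28  19  13   9  25  76]
 [ 14  14  17  19  24  45  89 136 163 157 126  77  39  21  16  10  18  60]
 [ 16  15  14  12  14  30  69 119 154 160 134  87  44  22  15  12  20  58]]
```

The key's front edge moved about 3 px (0.35 px/mm) and the force rose to 14 N, well above the 4 N needed. The key is fully down, so I'll lift straight off.

Emit:
play_rows([
  [0,[-0.01,0.006,0],[0,0,0]],
  [0,[-0.03,0.017,0],[0,0,0]],
  [0,[-0.08,0.046,0],[0,0,0]],
  [0,[-0.15,0.086,0],[0,0,0]],
  [0,[-0.22,0.126,0],[0,0,0]],
  [0,[-0.3,0.172,0],[0,0,0]],
  [0,[-0.36,0.207,0],[0,0,0]],
  [0,[-0.42,0.241,0],[0,0,0]],
  [0,[-0.42,0.241,0],[0,0,0]],
  [0,[-0.42,0.241,0],[0,0,0]],
])

```text
time: 10.37
eef_pos: [0.3488, -0.0772, 0.234]
tcp_rot: [-0.286, 0.647, 0.57, 0.418]
contact_force: [0.0, 0.1, -0.6]
opening: 0.001
```

Run:
```python
from h import *
c=shot('scene','pics/s9.png'); print(c['color'][202:220,456:464:2,2].T)
u,v,m=blob(c,(375,165,425,210),(50,60,15),(95,255,255)); uo,vo,_=blob(c,(375,165,425,205),(8,140,110),(25,255,255))
print('expected cap',proj(c,[.470,-.0645,.086]),'expected bar',proj(c,[.4618,-.0655,.086]),'bar px',uo.mean(),vo.mean(),len(uo))
s=ctrl.get_state();print(s['time'],s['eef_pos'],s['contact_force'])
x0,y0=360,140
cv2.imwrite('pics/f.png',cv2.cvtColor(np.vstack([cv2.resize(c['color'][140:260,350:510],(720,540),interpolation=cv2.INTER_CUBIC)]),cv2.COLOR_RGB2BGR))
```

```text
[[125 120 129 133 124 103  79  60  51  44  31  22  18  15  10  20  55 110]
 [160 159 163 164 163 156 138 107  77  60  50  35  23  16  12  10  24  72]
 [163 163 163 165 168 168 163 141 106  76  60  45  29  18  14  11  17  57]
 [164 162 163 165 166 168 167 155 125  89  65  48  32  20  14   9  17  56]]
expected cap [402.96874028 191.78874739] expected bar [406.99780017 192.91772995] bar px 406.7 192.8 10
10.4167 [ 0.34819259 -0.07693205  0.23297837] [-0.33186041 -0.1683243  -0.49359308]
```

View pics/f.png

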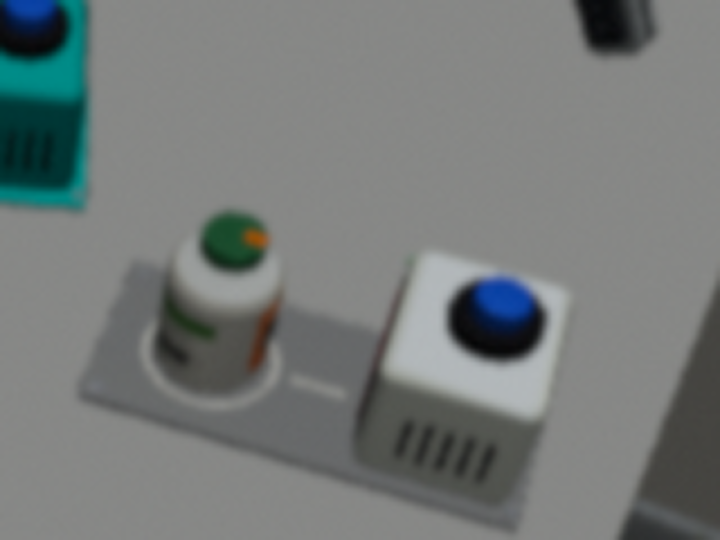

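The key is back up, with a pixel profile almost identical to the one before the press. The bottle stands in the ring and its cap bar is within 0.5 px of where I expected it. The arm is clear, so I'll hand in.

```bash
python3 -c "
from plant import ctrl
print(ctrl.sign_off())"
```

```text
the job is handed in; nothing more can be done
None
```

The green-capped bottle stands upright in the grey reader's white ring with its label facing the window. I pressed the blue key down and let it come back up, and handed the job in at about 10.4 s of the 45 s allowed.

- **Bottle:** after release, the wrist view had the cap within about 3 px (roughly 2 mm) of the ring's centre. In the final scene view the orange bar on the cap was within 0.5 px of its expected place. Before I lowered the bottle, the gripper axis was within about 1° of the reader's axis.
- **Key:** it cannot be read directly. While pressed, its front edge moved about 3 px, which works out to about 8 mm and so overstates the 6 mm travel. The force was about 14 N against the 4 N needed. From finger geometry alone I had expected only about 2 mm of travel at that height, so full travel rests on the image and the force. After lifting off, its image matched the one from before the press.
- **Disagreement:** with the bottle in the gripper, its cap bar and its label gave axis positions about 5 mm apart. I put this down to seeing the label at a slant, and the later views showed the bottle centred.
- **Surroundings:** the arm never went near the bystanders, but I did not re-measure their positions at the end. The arm ended about 0.15 m above the reader with no contact force beyond sensor noise.

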